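Draw out the hand truck's telescopic handle to the second stop

ROBOT

A 7-joint arm with a two-finger parallel gripper is mounted at the origin on the work surface. World frame = base frame: x ahead of the robot, y to its left, z up, the work surface at z = 0. Lengths are in m, angles in rad, forces in N, time in s.
With the tool pointing down it reaches from about 0.35 to 0.775 m from the base axis. Payload 3.1 kg.
Tool frame: the origin (TCP) lies at the very end of the fingers, on their centre line; the grasp point (between the pads) lies 19 mm behind it; x points along the fingers, z is the direction in which the jaws open and shut, and the axes are right-handed (so a half turn about x gives the same grasp; the last joint's range is limited). The gripper opens to 85 mm and grips with 20 to 120 N. Pads are 22 mm wide; open, the fingers measure 114 mm over their backs; the gripper's body (76 mm by 85 mm) begins 54 mm behind the grasp point. The pads swing forward as they close: fully open they stand 13 mm farther back than shut.
Start: joints at [1.182, 0.311, 0.014, 1.512, -0.004, 1.319, -0.027], TCP at [0.187, -0.517, 0.21] pointing down, gripper open.
Joint ranges: [-2.7, 2.7], [-0.3, 1.91], [-1.27, 1.3], [0.12, 2.57], [-1.44, 4.58], [0.2, 2.03], [-3.05, 3.05]. Speed limits (rad/s): [2.79, 2.79, 3.14, 3.14, 3.14, 3.14, 3.14].

INTERFACE

Orientations are given as a unit quaternion [w, x, y, z].
In Python, from rig import bot, camera gives the robot as it stands.
- The arm moves only by the tool step_arm, never from a script. Its argument "moves" is one flat list of numbers, 5 for each row, row after row: the shift along the tool's x, y, z in mm, then the turn about the tool's x in rad, then the opening, from 0 (shut) to 1 (fully open). In form: [tx, ty, tz, spin, grip, tx, ty, tz, spin, grip, ...]. A call has 1 to 12 rows; each row shifts and turns the pose as measured when the row begins, along the tool's axes as they then stand; what a row does not reach is not made up. A row lasts 1/8 s, in which the tool goes at most 62.5 mm and 10.7 degrees, less where a joint would pass 70% of its speed; a pose out of reach is approached as far as the arm can. A call is refused whole if a number of a shift passes 62.5 or a number of a turn 0.188, either way. A call with a gripper value outside its range is refused whole. The fingers move at their own pace and stop on an object; the grip force is fixed at half the most. Time passes only in rows, so rows that do not move let the fingers close. It gives the time, the measured TCP pose, the force and the opening at its end, in the units of the state.
- bot.get_obs(): the state, without advancing time (a new reading comes with each control period).
- camera(name): name is "scene" or "top" or "wrist"; returns a dict with "image" (384x512x3 uint8, blue, green, red), "fx", "fy", "cx", "cy" (pixels), "eye" and "orientation" of the camera in the world; the wrist camera has in their place "tool_from_camera" (4x4, takes a point from camera to tool coordinates, whose origin is the TCP and whose axes are the tool frame's). Camera axes: x right, y down, z forward; pixel columns grow to the right and rows downward; lengths in m; the calibration is good to about 2 mm. A picture is of the moment at which its call begins: read the wrist's pose just before it. There is no depth.
- bot.finish_job(): hands the job in, once; it reports no verdict.
The state is a dict: "t": time; "q": joint angles; "dq": joint speeds; "joint_torque": joint torques, N m; "eef_pos": TCP position; "ee_rot": TCP orientation; "contact_force": force on the tool from outside, world axes, zero at the start; "torque": the same for the moment, N m; "finger_gap": finger opening in m.
Only numpy, scipy, OpenCV 4.12 (cv2) and the standard library are available. Lean on these libraries where they do the work, as an engineer would, in place of code of your own. Each camera call takes 0.05 s, during which the arm holds its last target.

TASK

Get the folded hand truck on the bench ready for use: press in the release button in the middle of its grip, draw the telescopic handle out past the first stop to the second (not on to the third), and let the button spring back out so that the handle locks there. Finish still holding the grip firmly between the fingers, with the handle locked at its second stop, and leave the other things on the bench where they are.

Things in the scene. Friction and masses are not known exactly. Their poses are not given: they have to be found in the camera images.
- truck: Folded hand truck, 550 mm long, 320 mm wide, lying on its back: aluminium tubes, black fittings, wheels folded flat under it, toe plate on top (highest part, 80 mm, from x = 217 mm). It does not move. Origin: on the bench, under the middle of the grip bar when the handle is fully in. -x points the way the handle draws out (level), +x to the wheels, y along the grip bar, z up.
- crosshead (a point): Middle of the face of the black crosshead block from which the handle's two 19 mm tubes slide out (at truck y = -85 and +85 mm, 50 mm above the bench). The block is 210 mm wide, its top 73 mm above the bench. 60 mm are free between it and the grip bar when the handle is fully in.
- grip (a point): The handle's grip: black level bar between the two tubes; origin at the bar's centre, 50 mm above the bench, axes parallel to the truck's; moves with the handle. 30 mm thick (x), 30 mm high, 150 mm long (y); at y = -85 and +85 mm are end sockets 26 mm wide (x = -15 to +31 mm). y from 25 to 65 mm either side can be held without touching the button.
- button_face (a point): Centre of the outer face of the release button: grey, 34 mm long (y), 18 mm high, in the middle of the bar's outer (-x) side, standing 7.5 mm out of it. It is pushed in along +x, towards the truck. Bar and button together are 37.5 mm thick; they can be pinched between two fingers closing along x, which presses the button.
- button (a joint): How far the button is in: 0 = out, 0.006 m = fully in; spring 2 N at first, 5.5 N fully in. From 0.0045 m the lock pin is clear and the handle slides. Let go at a stop (about 3 mm of play either way) it comes out and locks; let go between stops it stays about 0.0045 m in and clicks out by itself, catching the handle, when that reaches the next stop.
- handle (a joint): How far the handle is drawn out along the truck's -x, in m. Stops at 0 (fully in: it starts here, locked), 0.09 (first), 0.18 (second) and 0.27 (third, fully out). Sliding takes about 3 to 5 N; it stays where it is left. While the button is kept pressed it passes over the stops without catching.
- carton: Small cardboard carton 160 x 120 x 80 mm, not to be moved. Origin at the centre of its underside.
- tape: Roll of brown packing tape lying flat, 104 mm across, 48 mm high, not to be moved. Origin at the centre of its underside.
- bin: Open red plastic parts bin 160 x 105 x 75 mm with pipe fittings in it, not to be moved. Origin at the centre of its underside.

How it is judged:
On the way, in this order (a step that is already met when the one before it is completed fails the run):
1. the release button is pressed in (value of joint button above 0.004 m and value of joint handle below 0.06 m), for 0.1 s.
2. the handle has been drawn out past the first stop (value of joint handle above 0.11 m), for 0.1 s.
At the end, for the whole second after the job is handed in: Handle drawn out to the second stop (0.18 m, within 7 mm); button back out (under 2 mm in: locked); gripper still holding the grip: grasp point within 25 mm (x), 100 mm (y) and 35 mm (z) of the bar's centre, fingers pressing on it with over 2 N (value of joint handle between 0.173 and 0.187 m and value of joint button below 0.002 m and contact force between the fingers and truck above 2 N and x of the grasp point in the frame of grip between -0.025 and 0.025 m and y of the grasp point in the frame of grip between -0.1 and 0.1 m and z of the grasp point in the frame of grip between -0.035 and 0.035 m); the arm keeps its last pose, push and grip.
It fails at once if the carton, the tape roll or the bin was moved by more than 20 mm (distance of any of carton, tape, bin from where it was at the start of the episode above 0.02 m).
It also fails if it takes over 42 s, if anything falls off the work surface, if the arm or the gripper's body presses on something with over 40 N, if the wrist force passes 120 N, or if a joint passes its speed limit or range.

## Working session

There is one attempt and no reset: what is moved stays moved. The work goes in short steps, Python scripts to look and compute and a tool call to move; the robot and the scene stay as the last step left them, time stands still between calls to the robot, and variables do not carry over. Pictures are saved under pics/ and viewed, and the job is handed in when it is done.

Besides the shell and the picture viewer there is one more tool, called after "Request:" in YAML: its name, and indented under it one key for each argument. step_arm: Moves the arm, as the interface text tells. Its arguments: {"type":"object","properties":{"moves":{"type":"array"}},"required":["moves"]}

```bash
mkdir -p pics; python3 - <<'E'
from rig import bot,camera
import cv2,json
o=bot.get_obs();print({k:o[k] for k in('t','eef_pos','ee_rot','contact_force','finger_gap')})
for n in("scene","top","wrist"):
    c=camera(n);cv2.imwrite(f"pics/{n}0.png",c["image"]);print(n,{k:v for k,v in c.items() if k!="image"})
E
```

```text
{'t': 0.0, 'eef_pos': array([ 0.18670147, -0.51651216,  0.20889453]), 'ee_rot': array([ 0.57807759,  0.40666615,  0.57949782, -0.40574772]), 'contact_force': array([-0.75555441,  0.58403076,  0.12060143]), 'finger_gap': 0.0856102910695428}
scene {'fx': 427.914187871071, 'fy': 427.914187871071, 'cx': 254.45900045396246, 'cy': 189.58060435980968, 'eye': array([1.08968117, 0.32029834, 1.04609048]), 'orientation': array([-0.14013589,  0.4762804 ,  0.82952023, -0.25576376])}
top {'fx': 409.252660052372, 'fy': 409.252660052372, 'cx': 255.02496134420076, 'cy': 187.09992612320087, 'eye': array([ 0.34101283, -0.04331876,  1.28776029]), 'orientation': array([ 0.05635339, -0.70412148,  0.70647977, -0.04385856])}
wrist {'fx': 270.54981238877605, 'fy': 270.54981238877605, 'cx': 253.93116934386242, 'cy': 189.73091501824908, 'tool_from_camera': array([[ 1.24335083e-04, -2.96408057e-01,  9.55061385e-01,
        -1.65417323e-01],
       [ 2.75060912e-04, -9.55061346e-01, -2.96408081e-01,
         7.44366804e-02],
       [ 9.99999954e-01,  2.99553979e-04, -3.72173609e-05,
        -8.87504098e-06],
       [ 0.00000000e+00,  0.00000000e+00,  0.00000000e+00,
         1.00000000e+00]])}
```

View pics/scene0.png

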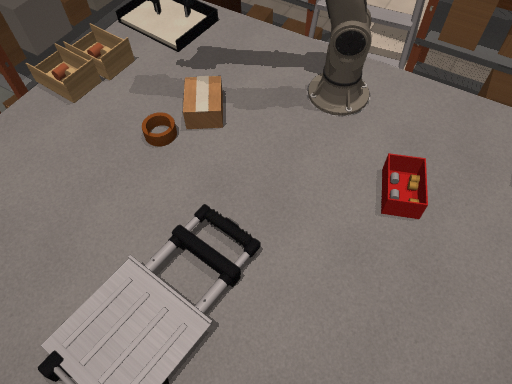

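View pics/top0.png

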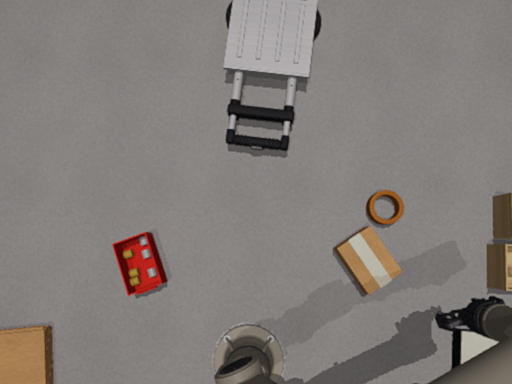

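View pics/wrist0.png

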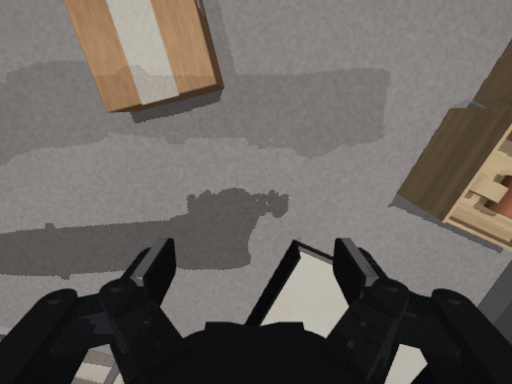

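The top view shows the grip bar from about (230,137) to (288,144), with the crosshead at (232,107)–(293,115). The robot base is at (248,350), the bin at (139,264), the carton at (368,260) and the tape at (386,207). I'll enlarge the grip next.

```bash
python3 - <<'E'
import cv2
a=cv2.imread("pics/top0.png")[90:160,215:305];cv2.imwrite("pics/topc.png",cv2.resize(a,None,fx=8,fy=8,interpolation=cv2.INTER_CUBIC))
a=cv2.imread("pics/scene0.png")[195:295,160:270];cv2.imwrite("pics/scenec.png",cv2.resize(a,None,fx=6,fy=6,interpolation=cv2.INTER_CUBIC))
E
```

```text
(no output)
```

View pics/topc.png

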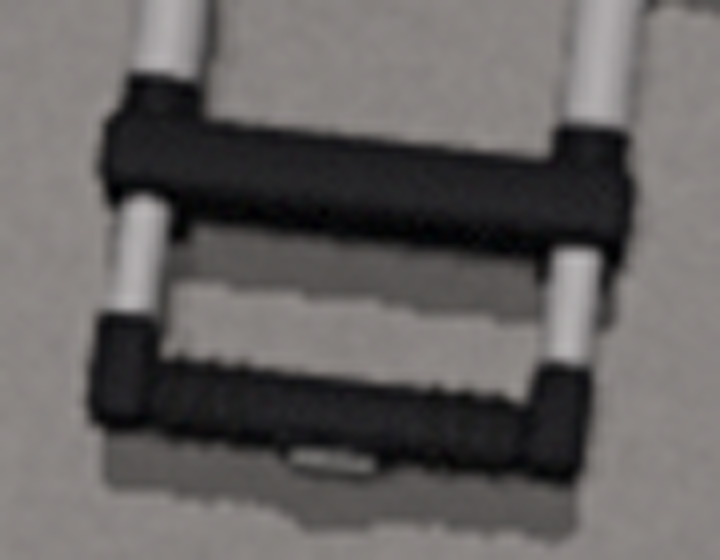

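View pics/scenec.png

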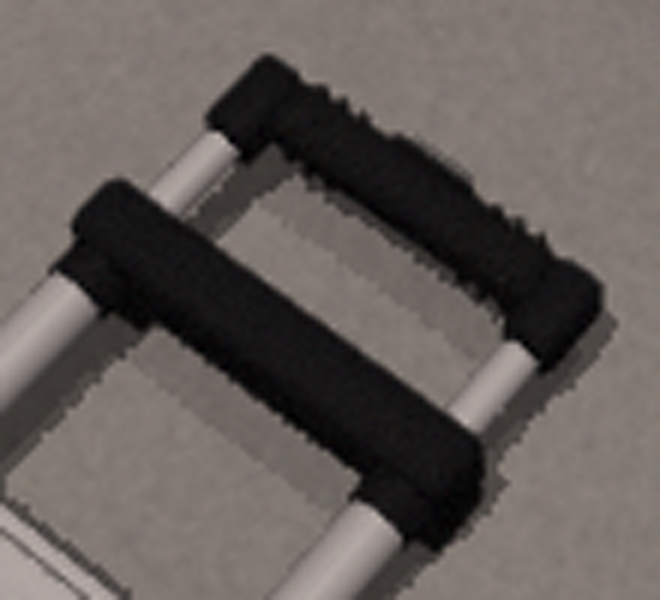

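```bash
cat > h.py <<'E'
import numpy as np
from scipy.spatial.transform import Rotation as R
def rot(q): return R.from_quat([q[1],q[2],q[3],q[0]]).as_matrix()
def ray(K,M,eye,uv):
    d=M@np.array([(uv[0]-K[2])/K[0],(uv[1]-K[3])/K[1],1]);return eye,d/np.linalg.norm(d)
def tri(rays):
    A=np.zeros((3,3));b=np.zeros(3)
    for e,d in rays:
        P=np.eye(3)-np.outer(d,d);A+=P;b+=P@e
    x=np.linalg.solve(A,b);return x,[np.linalg.norm((np.eye(3)-np.outer(d,d))@(x-e)) for e,d in rays]
def atz(r,z): e,d=r;return e+d*(z-e[2])/d[2]
E
cat > m1.py <<'E'
from rig import camera
from h import *
def cr(n):
    c=camera(n);return (c['fx'],c['fy'],c['cx'],c['cy']),rot(c['orientation']),c['eye']
T=cr("top");S=cr("scene")
t=lambda u,v:ray(*T,((u+.5)/8-.5+215,(v+.5)/8-.5+90))
s=lambda u,v:ray(*S,((u+.5)/6-.5+160,(v+.5)/6-.5+195))
for n,a,b in [("L+y",(92,422),(600,285)),("R-y",(578,476),(265,55)),("btn",(335,466),(437,158)),("crossL",(105,190),None),("crossR",(628,258),None)]:
    ra=t(*a);print(n,atz(ra,.06))
    if b: print(tri([ra,s(*b)]))
E
python3 m1.py
```

```text
L+y [0.65628692 0.06726692 0.06      ]
(array([0.656592  , 0.06767943, 0.05829871]), [np.float64(0.00029067165910436066), np.float64(0.00029067165910444046)])
R-y [ 0.63379789 -0.11951143  0.06      ]
(array([ 0.63365179, -0.1198684 ,  0.06176415]), [np.float64(0.0005334546199879675), np.float64(0.0005334546199877767)])
btn [ 0.638321   -0.02634358  0.06      ]
(array([ 0.63862554, -0.02604737,  0.05812936]), [np.float64(0.0003068329605707327), np.float64(0.0003068329605708304)])
crossL [0.74895478 0.06293423 0.06      ]
crossR [ 0.720044   -0.13996474  0.06      ]
```

```bash
cat > plan.py <<'E'
from rig import bot
from h import *
import sys
def plan(target,yaw=-0.13):
    o=bot.get_obs();M=rot(o['ee_rot']);p=o['eef_pos']
    print("t",round(o['t'],2),"p",p.round(4),"F",o['contact_force'].round(1),"gap",round(o['finger_gap'],4),"q",o['q'].round(2))
    print("M",M.round(3).tolist())
    xt=np.array([np.cos(yaw),np.sin(yaw),0])
    for s in(1,-1):
        v=M.T@(s*xt); print("spin",s,round(np.arctan2(-v[1],v[2]),4))
    print("shift mm (tool)",(M.T@(np.array(target)-p)*1000).round(1))
if __name__=="__main__": plan([float(a) for a in sys.argv[1:4]],*[float(a) for a in sys.argv[4:]])
E
python3 plan.py .64 -.028 .21
```

```text
t 0.25 p [ 0.1869 -0.5169  0.2095] F [-0.4  0.1 -0.6] gap 0.0855 q [ 1.18  0.31  0.01  1.51 -0.    1.32 -0.03]
M [[-0.0, 0.94, 0.34], [0.001, 0.34, -0.94], [-1.0, -0.0, -0.001]]
spin 1 -1.0939
spin -1 2.0477
shift mm (tool) [-2.000e-01  5.924e+02 -3.057e+02]
```

Request:
step_arm:
  moves: [0,49,-25,0,1,0,49,-25,0,1,0,49,-25,0,1,0,49,-25,0,1,0,49,-25,0,1,0,49,-25,0,1,0,49,-25,0,1,0,49,-25,0,1,0,49,-25,0,1,0,49,-25,0,1,0,49,-25,0,1,0,40,-20,0,1]

```text
t: 1.75
eef_pos: [0.6436, -0.0378, 0.2066]
ee_rot: [0.576, 0.409, 0.575, -0.412]
contact_force: [0.7, -0.1, 0.3]
finger_gap: 0.0859
```

Request:
step_arm:
  moves: [0,0,0,-0.18,1,0,0,0,-0.18,1,0,0,0,-0.18,1,0,0,0,-0.18,1,0,0,0,-0.18,1,0,0,0,-0.18,1]

```text
t: 2.5
eef_pos: [0.6449, -0.0306, 0.2028]
ee_rot: [0.704, 0.042, 0.708, -0.043]
contact_force: [-0.2, -0.2, -0.3]
finger_gap: 0.085
```

```bash
python3 plan.py .60 -.03 .21
```

```text
t 2.5 p [ 0.6449 -0.0306  0.2028] F [-0.2 -0.2 -0.3] gap 0.085 q [ 0.34  0.58 -0.55  1.2   0.29  1.44 -0.29]
M [[-0.006, 0.12, 0.993], [0.0, 0.993, -0.12], [-1.0, -0.001, -0.006]]
spin 1 0.01
spin -1 -3.1316
shift mm (tool) [ -6.9  -4.8 -44.7]
```

```bash
python3 - <<'E'
from rig import bot,camera
import cv2,pickle
o=bot.get_obs();c=camera("wrist");pickle.dump((o,c),open("w1.pkl","wb"))
cv2.imwrite("pics/w1.png",cv2.resize(c["image"],(800,600),interpolation=cv2.INTER_CUBIC))
E
```

```text
(no output)
```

View pics/w1.png

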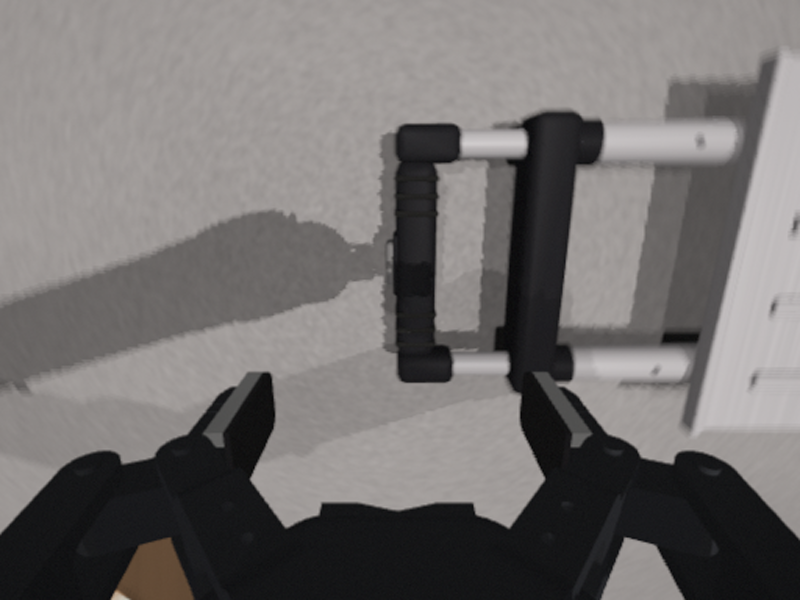

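The fingers straddle the grip's x line. The outer socket edges are at u≈397, with ends at v≈123 and 383 in the enlarged picture, and the bar is nearly parallel to the jaws.

```bash
cat > wr.py <<'E'
import pickle
from h import *
def wray(f,uv,scale=800/512):
    o,c=pickle.load(open(f,"rb"));M=rot(o['ee_rot']);T=c['tool_from_camera']
    u=(uv[0]+.5)/scale-.5;v=(uv[1]+.5)/scale-.5
    return ray((c['fx'],c['fy'],c['cx'],c['cy']),M@T[:3,:3],o['eef_pos']+M@T[:3,3],(u,v))
E
python3 - <<'E'
from wr import *
for n,uv in dict(upO=(397,142),loO=(398,365),upEnd=(430,123),loEnd=(425,383),barL=(397,200),barR=(437,200),btnface=(388,258),crossTop=(515,200),crossTop2=(513,340)).items():
    r=wray("w1.pkl",uv);print(n,[atz(r,z).round(4)[:2].tolist() for z in(.05,.06,.073)])
E
```

```text
upO [[0.6537, 0.06], [0.6537, 0.0595], [0.6537, 0.0588]]
loO [[0.6337, -0.1129], [0.6344, -0.108], [0.6352, -0.1015]]
upEnd [[0.6781, 0.0696], [0.6773, 0.0688], [0.6763, 0.0678]]
loEnd [[0.6543, -0.1321], [0.6543, -0.1266], [0.6543, -0.1194]]
barL [[0.6489, 0.0201], [0.6491, 0.0209], [0.6493, 0.0219]]
barR [[0.6781, 0.0166], [0.6774, 0.0175], [0.6764, 0.0186]]
btnface [[0.6369, -0.0222], [0.6374, -0.0201], [0.6381, -0.0174]]
crossTop [[0.735, 0.0098], [0.7324, 0.0109], [0.7291, 0.0123]]
crossTop2 [[0.7292, -0.1015], [0.7269, -0.097], [0.7238, -0.091]]
```

```bash
python3 plan.py .655 -.028 .08
```

```text
t 2.55 p [ 0.6448 -0.0308  0.2027] F [ 0.2 -0.1  0.4] gap 0.0855 q [ 0.34  0.58 -0.55  1.2   0.29  1.44 -0.29]
M [[-0.006, 0.116, 0.993], [0.0, 0.993, -0.116], [-1.0, -0.001, -0.006]]
spin 1 0.0135
spin -1 -3.1281
shift mm (tool) [122.6   4.   10.5]
```

Request:
step_arm:
  moves: [30,2,5,0,1,30,2,5,0,1,30,0,0,0,1,25,0,0,0,1,0,0,0,0,1]

```text
t: 3.18
eef_pos: [0.6552, -0.029, 0.0841]
ee_rot: [0.704, 0.046, 0.708, -0.046]
contact_force: [-0.2, 0.5, -0.3]
finger_gap: 0.0854
```

```bash
python3 plan.py .655 -.028 .031; python3 - <<'E'
from rig import bot,camera
import cv2,pickle
o=bot.get_obs();c=camera("wrist");pickle.dump((o,c),open("w2.pkl","wb"))
cv2.imwrite("pics/w2.png",cv2.resize(c["image"],(800,600),interpolation=cv2.INTER_CUBIC))
E
```

```text
t 3.17 p [ 0.6552 -0.029   0.0841] F [-0.2  0.5 -0.3] gap 0.0854 q [ 0.33  0.68 -0.52  1.34  0.34  1.21 -0.35]
M [[-0.006, 0.13, 0.991], [-0.0, 0.991, -0.13], [-1.0, -0.001, -0.006]]
spin 1 -0.0008
spin -1 3.1408
shift mm (tool) [53.1  1.  -0. ]
```

View pics/w2.png

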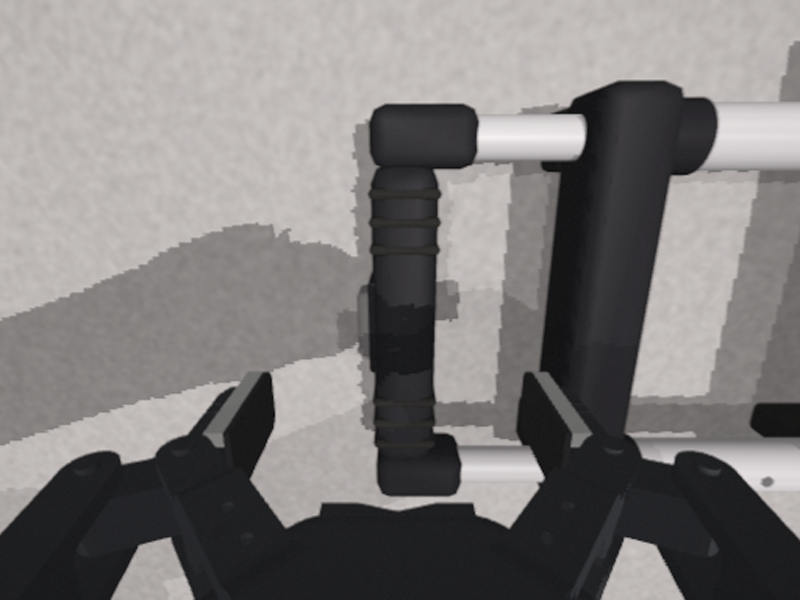

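```bash
python3 - <<'E'
from wr import *
for n,a,b in [("upO corner",(398,127),(372,108)),("loO corner",(399,380),(378,492)),("up socket inner",(459,142),(476,135)),("btn face",(388,258),(360,320)),("ringtop",(437,215),(439,250)),("crossL",(528,118),(607,90))]:
    print(n,tri([wray("w1.pkl",a),wray("w2.pkl",b)]))
r=[atz(wray("w2.pkl",u),.05) for u in((371,135),(378,465),(437,300),(372,300),(360,320))];print(np.round(r,4)); d=r[0]-r[1];print(np.arctan2(-d[0],d[1]))
E
```

```text
upO corner (array([0.65589289, 0.06966675, 0.05516927]), [np.float64(0.0005132983987657272), np.float64(0.0005132983987657549)])
loO corner (array([ 0.63299001, -0.11821544,  0.06528265]), [np.float64(0.000990933957488918), np.float64(0.0009909339574888855)])
up socket inner (array([0.68898323, 0.05200681, 0.1113042 ]), [np.float64(0.0006837032769958137), np.float64(0.0006837032769958115)])
btn face (array([ 0.63818944, -0.01824821,  0.06984642]), [np.float64(0.0003242700871390511), np.float64(0.00032427008713918913)])
ringtop (array([0.67713576, 0.00688638, 0.05968984]), [np.float64(0.0007247924121766821), np.float64(0.0007247924121767552)])
crossL (array([0.72856664, 0.05975346, 0.1107912 ]), [np.float64(0.0009819812319556333), np.float64(0.0009819812319555934)])
[[ 0.6539  0.0599  0.05  ]
 [ 0.632  -0.1129  0.05  ]
 [ 0.675  -0.02    0.05  ]
 [ 0.6431 -0.0158  0.05  ]
 [ 0.6355 -0.0255  0.05  ]]
-0.1261722696920926
```

Request:
step_arm:
  moves: [25,0.5,-0.5,0,1,25,0.5,-0.5,0,1,3,0,0,0,1,0,0,0,0,1]

```text
t: 3.72
eef_pos: [0.6617, -0.0276, 0.0397]
ee_rot: [0.709, 0.048, 0.702, -0.048]
contact_force: [1.1, -0.0, -0.1]
finger_gap: 0.0852
```

```bash
python3 plan.py .6545 -.028 .031
```

```text
t 3.73 p [ 0.6617 -0.0276  0.0397] F [ 1.1 -0.  -0.1] gap 0.0852 q [ 0.32  0.72 -0.51  1.39  0.36  1.11 -0.37]
M [[0.011, 0.135, 0.991], [-0.0, 0.991, -0.135], [-1.0, 0.001, 0.011]]
spin 1 -0.0057
spin -1 3.1359
shift mm (tool) [ 8.6 -1.4 -7.2]
```

Request:
step_arm:
  moves: [8,-1,-7,0,1,0,0,0,0,1]

```text
t: 3.98
eef_pos: [0.6559, -0.0276, 0.0338]
ee_rot: [0.711, 0.048, 0.7, -0.048]
contact_force: [0.2, 0.2, -0.0]
finger_gap: 0.0852
```

```bash
python3 plan.py .6545 -.028 .031;python3 - <<'E'
from rig import bot,camera
import cv2,pickle
o=bot.get_obs();c=camera("wrist");pickle.dump((o,c),open("w3.pkl","wb"))
cv2.imwrite("pics/w3.png",cv2.resize(c["image"],(800,600),interpolation=cv2.INTER_CUBIC))
E
```

```text
t 3.98 p [ 0.6559 -0.0276  0.0338] F [ 0.2  0.2 -0. ] gap 0.0852 q [ 0.33  0.71 -0.51  1.42  0.37  1.09 -0.38]
M [[0.015, 0.136, 0.991], [-0.0, 0.991, -0.136], [-1.0, 0.002, 0.015]]
spin 1 -0.0063
spin -1 3.1353
shift mm (tool) [ 2.7 -0.6 -1.3]
```

View pics/w3.png

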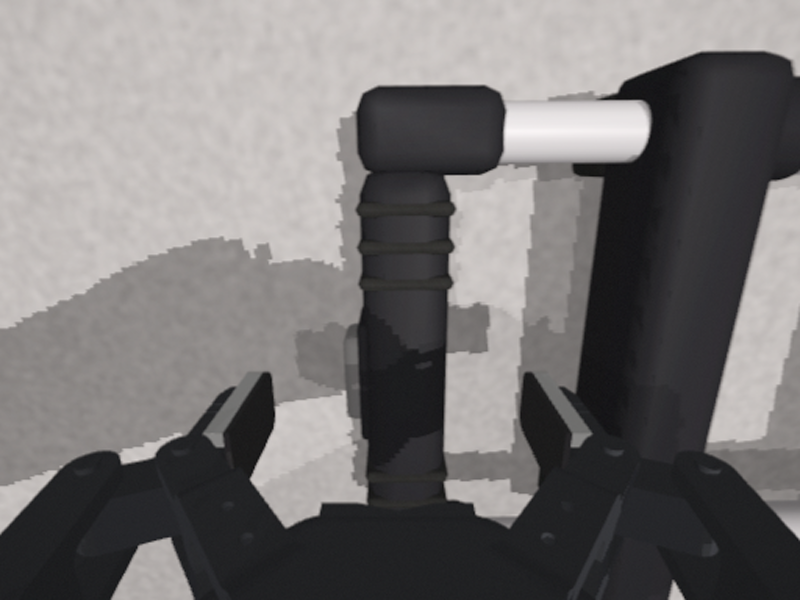

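The bar with its button (around (350,370)) lies between the open pads, so I'll close on it.

Request:
step_arm:
  moves: [2,0,-1,0,1,0,0,0,0,0,0,0,0,0,0,0,0,0,0,0,0,0,0,0,0,0,0,0,0,0,0,0,0,0,0]

```text
t: 4.9
eef_pos: [0.6574, -0.0274, 0.034]
ee_rot: [0.713, 0.049, 0.698, -0.048]
contact_force: [1.3, 0.6, 1.9]
finger_gap: 0.0283
```

```bash
python3 plan.py .6545 -.028 .031;python3 - <<'E'
from rig import bot,camera
import cv2,pickle
o=bot.get_obs();c=camera("wrist")
cv2.imwrite("pics/w4.png",cv2.resize(c["image"],(800,600),interpolation=cv2.INTER_CUBIC))
E
```

```text
t 4.9 p [ 0.6574 -0.0274  0.034 ] F [1.3 0.6 1.9] gap 0.0283 q [ 0.33  0.71 -0.51  1.42  0.37  1.08 -0.38]
M [[0.02, 0.136, 0.991], [-0.0, 0.991, -0.136], [-1.0, 0.002, 0.02]]
spin 1 -0.0063
spin -1 3.1353
shift mm (tool) [ 2.9 -1.  -2.9]
```

View pics/w4.png

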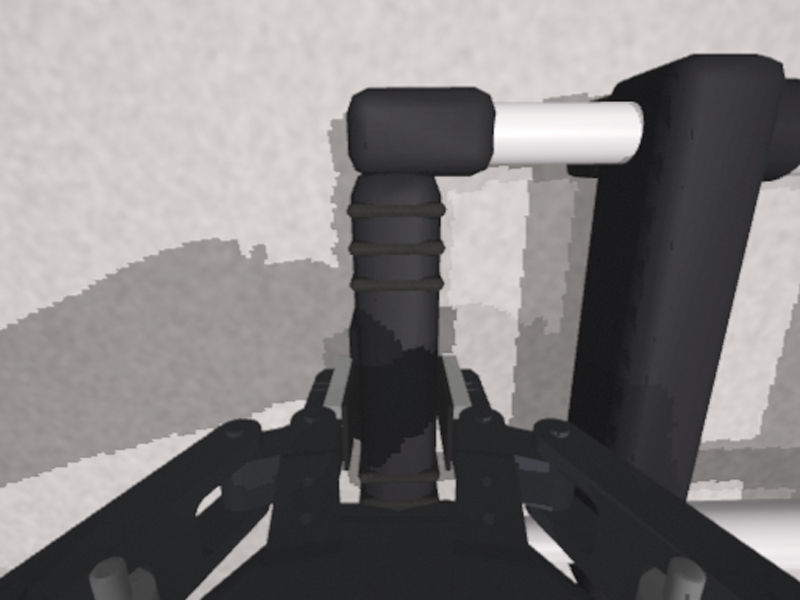

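Request:
step_arm:
  moves: [0,0,-6,0,0,0,0,-10,0,0,0,0,-10,0,0]

```text
t: 5.32
eef_pos: [0.6329, -0.0243, 0.0339]
ee_rot: [0.714, 0.049, 0.696, -0.048]
contact_force: [3.3, -0.1, 1.1]
finger_gap: 0.0286
```

```bash
python3 plan.py .6545 -.028 .031
```

```text
t 5.33 p [ 0.6329 -0.0243  0.0339] F [ 3.3 -0.1  1.1] gap 0.0286 q [ 0.35  0.66 -0.51  1.51  0.36  1.04 -0.39]
M [[0.026, 0.137, 0.99], [-0.001, 0.991, -0.137], [-1.0, 0.003, 0.025]]
spin 1 -0.007
spin -1 3.1346
shift mm (tool) [ 3.5 -0.8 21.8]
```

The button is in and the handle slides at about 3 N. I'll draw it to about 0.14 m, between the first and second stops.

Request:
step_arm:
  moves: [0,0,-12,0,0,0,0,-12,0,0,0,0,-12,0,0,0,0,-12,0,0,0,0,-12,0,0,0,0,-12,0,0]

```text
t: 6.08
eef_pos: [0.5578, -0.0147, 0.0338]
ee_rot: [0.716, 0.048, 0.695, -0.049]
contact_force: [3.5, -0.2, 2.3]
finger_gap: 0.0288
```

```bash
python3 plan.py .5188 -.010 .031
```

```text
t 6.08 p [ 0.5578 -0.0147  0.0338] F [ 3.5 -0.2  2.3] gap 0.0288 q [ 0.39  0.53 -0.54  1.74  0.34  0.94 -0.42]
M [[0.03, 0.137, 0.99], [-0.002, 0.991, -0.137], [-1.0, 0.002, 0.03]]
spin 1 -0.0071
spin -1 3.1345
shift mm (tool) [  1.6  -0.7 -39.4]
```

Request:
step_arm:
  moves: [0,0,-12,0,0,0,0,-12,0,0,0,0,-12,0,0,0,0,0,0,0,0,0,0,0,0]

```text
t: 6.7
eef_pos: [0.5182, -0.0096, 0.0338]
ee_rot: [0.716, 0.048, 0.695, -0.049]
contact_force: [4.0, -1.2, 1.6]
finger_gap: 0.0288
```

```bash
python3 plan.py .5188 -.010 .031
```

```text
t 6.7 p [ 0.5182 -0.0096  0.0338] F [ 4.  -1.2  1.6] gap 0.0288 q [ 0.41  0.46 -0.56  1.84  0.32  0.89 -0.43]
M [[0.03, 0.137, 0.99], [-0.004, 0.991, -0.136], [-1.0, 0.0, 0.03]]
spin 1 -0.007
spin -1 3.1346
shift mm (tool) [ 2.8 -0.3  0.6]
```

Request:
step_arm:
  moves: [0,0,0,0,1,0,0,0,0,1,0,0,0,0,1,0,0,0,0,1,0,0,0,0,1]

```text
t: 7.32
eef_pos: [0.5142, -0.0086, 0.031]
ee_rot: [0.713, 0.048, 0.698, -0.049]
contact_force: [0.3, 0.5, 0.3]
finger_gap: 0.0853
```

```bash
python3 plan.py .5188 -.010 .031;python3 - <<'E'
from rig import bot,camera
import cv2,pickle
o=bot.get_obs();c=camera("wrist");pickle.dump((o,c),open("w5.pkl","wb"))
cv2.imwrite("pics/w5.png",cv2.resize(c["image"],(800,600),interpolation=cv2.INTER_CUBIC))
E
```

```text
t 7.33 p [ 0.5142 -0.0086  0.031 ] F [0.3 0.5 0.3] gap 0.0853 q [ 0.41  0.46 -0.56  1.85  0.31  0.89 -0.43]
M [[0.022, 0.136, 0.99], [-0.002, 0.991, -0.136], [-1.0, 0.001, 0.022]]
spin 1 -0.0069
spin -1 3.1347
shift mm (tool) [ 0.1 -0.8  4.7]
```

View pics/w5.png

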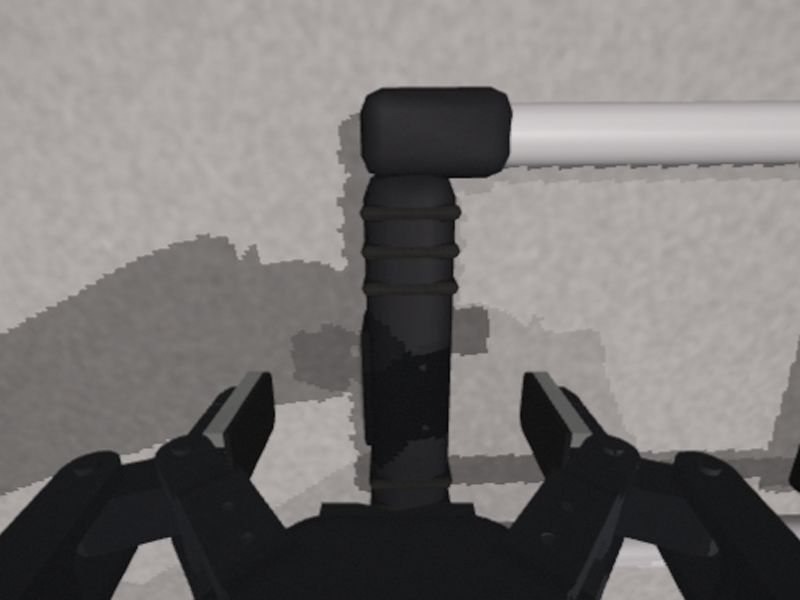

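The pads are open. The bar is at u≈365–455, and the button is still in, since only its collar at (366,375) shows. I'll shift 45 mm along the bar, off the button.

Request:
step_arm:
  moves: [0,-16,1,0,1,0,-16,2,0,1,0,-14,1,0,1,0,0,0,0,1]

```text
t: 7.88
eef_pos: [0.5117, -0.0603, 0.0311]
ee_rot: [0.713, 0.049, 0.698, -0.05]
contact_force: [-0.5, 0.2, 0.0]
finger_gap: 0.0855
```

```bash
python3 plan.py .5135 -.0545 .031;python3 - <<'E'
from rig import bot,camera
import cv2,pickle
o=bot.get_obs();c=camera("wrist");pickle.dump((o,c),open("w6.pkl","wb"))
cv2.imwrite("pics/w6.png",cv2.resize(c["image"],(800,600),interpolation=cv2.INTER_CUBIC))
E
```

```text
t 7.88 p [ 0.5117 -0.0603  0.0311] F [-0.5  0.2  0. ] gap 0.0855 q [ 0.51  0.46 -0.55  1.85  0.31  0.89 -0.33]
M [[0.022, 0.14, 0.99], [-0.004, 0.99, -0.139], [-1.0, -0.001, 0.022]]
spin 1 -0.01
spin -1 3.1316
shift mm (tool) [0.1 6.  1. ]
```

View pics/w6.png

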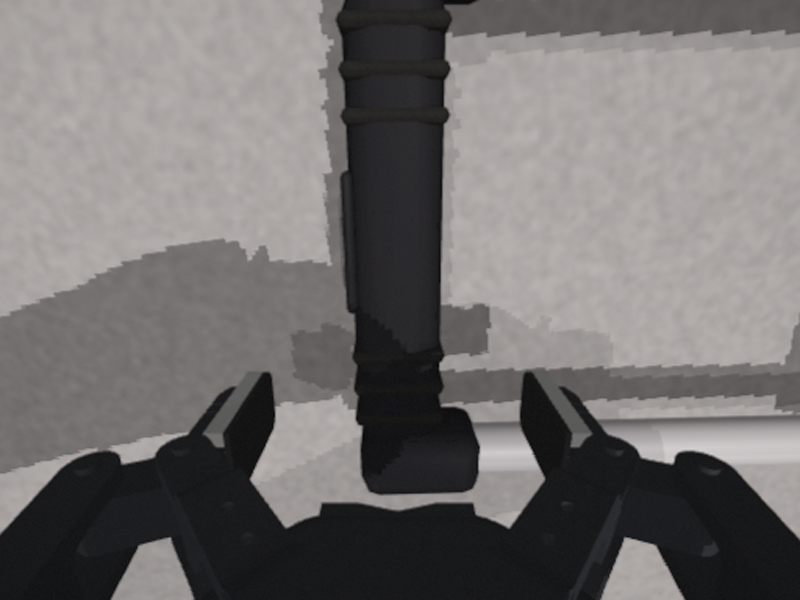

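The button at (348,170–310) is well clear of the pads. I overshot by about 6 mm, so I'll correct that and close.

Request:
step_arm:
  moves: [0,7,1,0,1,0,0,0,0,1,0,0,0,0,0,0,0,0,0,0,0,0,0,0,0,0,0,0,0,0,0,0,0,0,0,0,0,0,0,0]

```text
t: 8.93
eef_pos: [0.5141, -0.049, 0.0317]
ee_rot: [0.713, 0.047, 0.698, -0.047]
contact_force: [-0.2, 1.3, 1.8]
finger_gap: 0.0283
```

```bash
python3 plan.py .5135 -.0545 .031;python3 - <<'E'
from rig import bot,camera
import cv2,pickle
o=bot.get_obs();c=camera("wrist");pickle.dump((o,c),open("w7.pkl","wb"))
cv2.imwrite("pics/w7.png",cv2.resize(c["image"],(800,600),interpolation=cv2.INTER_CUBIC))
E
```

```text
t 8.93 p [ 0.5141 -0.049   0.0317] F [-0.2  1.3  1.8] gap 0.0283 q [ 0.49  0.47 -0.55  1.84  0.31  0.89 -0.34]
M [[0.022, 0.133, 0.991], [-0.002, 0.991, -0.133], [-1.0, 0.001, 0.022]]
spin 1 -0.0039
spin -1 3.1377
shift mm (tool) [ 0.7 -5.6  0.2]
```

View pics/w7.png

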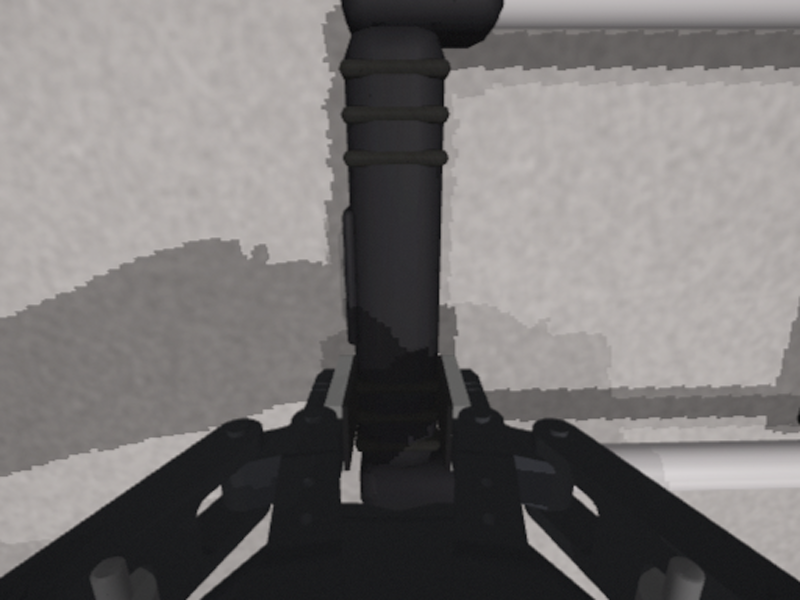

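Gripped beside the button: its end is at v≈345 and the pads start at v≈355. I'll draw the last ~40 mm gently until it catches.

Request:
step_arm:
  moves: [0,0,-8,0,0,0,0,-8,0,0,0,0,-8,0,0,0,0,-6,0,0,0,0,0,0,0]

```text
t: 9.6
eef_pos: [0.4922, -0.0461, 0.0318]
ee_rot: [0.719, 0.048, 0.691, -0.047]
contact_force: [0.5, -0.6, 4.1]
finger_gap: 0.0285
```

```bash
python3 plan.py .4744 -.044 .031
```

```text
t 9.6 p [ 0.4922 -0.0461  0.0318] F [ 0.5 -0.6  4.1] gap 0.0285 q [ 0.51  0.42 -0.57  1.92  0.29  0.85 -0.34]
M [[0.04, 0.134, 0.99], [-0.001, 0.991, -0.134], [-0.999, 0.005, 0.039]]
spin 1 -0.0048
spin -1 3.1368
shift mm (tool) [  0.1  -0.3 -17.9]
```

Request:
step_arm:
  moves: [0,0,-6,0,0,0,0,-6,0,0,0,0,-5,0,0,0,0,-4,0,0]

```text
t: 10.1
eef_pos: [0.4762, -0.044, 0.032]
ee_rot: [0.723, 0.049, 0.688, -0.047]
contact_force: [3.7, -0.3, -0.8]
finger_gap: 0.0284
```

```bash
python3 plan.py .4744 -.044 .031;python3 - <<'E'
from rig import bot,camera
import cv2,pickle
o=bot.get_obs();c=camera("wrist");pickle.dump((o,c),open("w8.pkl","wb"))
cv2.imwrite("pics/w8.png",cv2.resize(c["image"],(800,600),interpolation=cv2.INTER_CUBIC))
E
```

```text
t 10.1 p [ 0.4762 -0.044   0.032 ] F [ 3.7 -0.3 -0.8] gap 0.0284 q [ 0.53  0.38 -0.57  1.97  0.28  0.82 -0.33]
M [[0.05, 0.135, 0.99], [-0.001, 0.991, -0.135], [-0.999, 0.006, 0.049]]
spin 1 -0.005
spin -1 3.1366
shift mm (tool) [ 0.9 -0.2 -1.8]
```

View pics/w8.png

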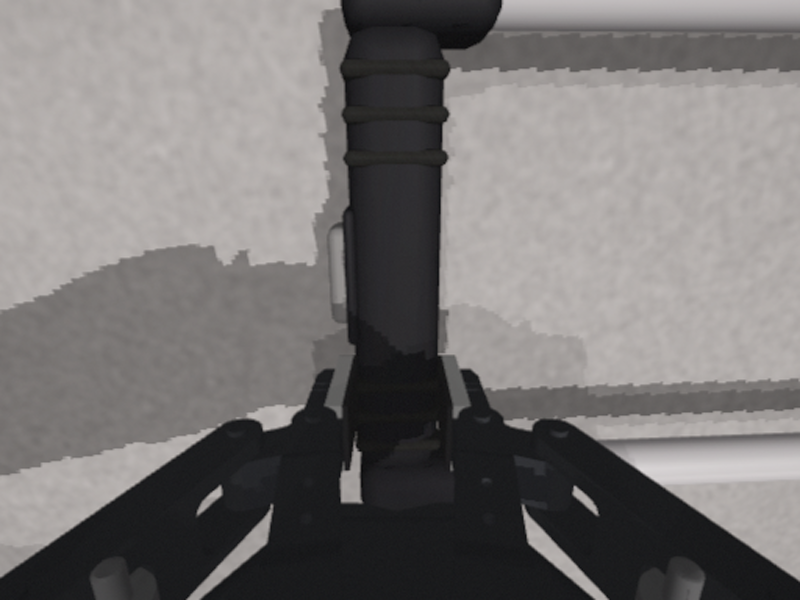

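The grey button is out again at (337,225–320). I'll tug slightly to confirm the lock, then look from above.

Request:
step_arm:
  moves: [0,0,-3,0,0,0,0,-3,0,0,0,0,-3,0,0,0,0,0,0,0,0,0,0,0,0]

```text
t: 10.78
eef_pos: [0.4733, -0.0436, 0.032]
ee_rot: [0.727, 0.049, 0.683, -0.046]
contact_force: [4.8, -1.0, 1.3]
finger_gap: 0.0285
```

```bash
python3 plan.py .4744 -.044 .031;python3 - <<'E'
from rig import bot,camera
import cv2,numpy as np
a=cv2.imread("pics/top0.png");b=camera("top")["image"]
cv2.imwrite("pics/top9.png",b)
w=camera("wrist")["image"];cv2.imwrite("pics/w9.png",w)
d=cv2.absdiff(a,b).max(2)
for n,(x0,x1,y0,y1) in dict(bin=(105,175,225,305),tape=(360,412,183,230),carton=(330,408,225,300)).items(): print(n,(d[y0:y1,x0:x1]>40).sum())
E
```

```text
t 10.78 p [ 0.4733 -0.0436  0.032 ] F [ 4.8 -1.   1.3] gap 0.0285 q [ 0.54  0.37 -0.58  1.99  0.28  0.8  -0.33]
M [[0.063, 0.135, 0.989], [0.0, 0.991, -0.135], [-0.998, 0.009, 0.062]]
spin 1 -0.0053
spin -1 3.1363
shift mm (tool) [ 1.1 -0.3  1. ]
bin 0
tape 0
carton 0
```

View pics/top9.png

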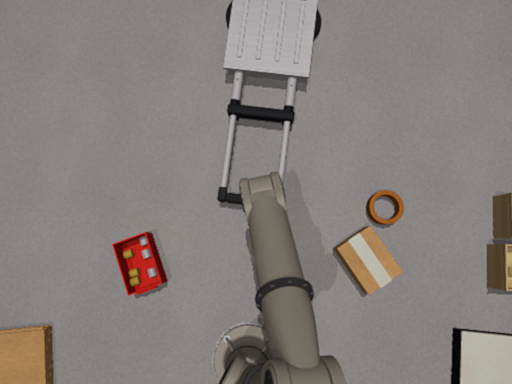

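View pics/w9.png

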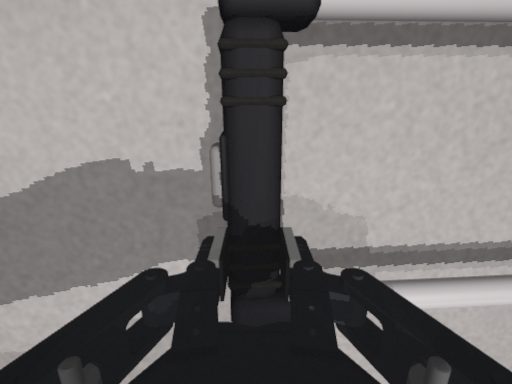

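```bash
python3 - <<'E'
import cv2
a=cv2.imread("pics/top9.png")[150:220,205:295];cv2.imwrite("pics/top9c.png",cv2.resize(a,None,fx=8,fy=8,interpolation=cv2.INTER_CUBIC))
E
```

```text
(no output)
```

View pics/top9c.png

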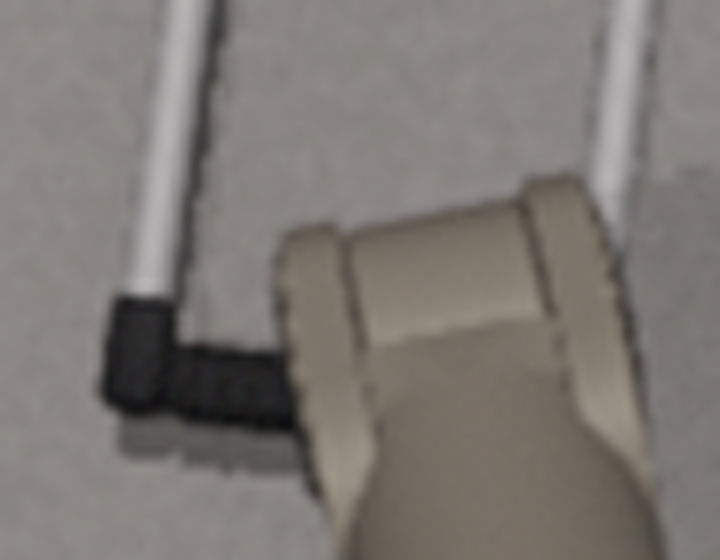

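```bash
python3 - <<'E'
from rig import camera
from h import *
c=camera("top");T=(c['fx'],c['fy'],c['cx'],c['cy']),rot(c['orientation']),c['eye']
f=lambda u,v,ox,oy:atz(ray(*T,((u+.5)/8-.5+ox,(v+.5)/8-.5+oy)),.06)
for p,q in[((92,422,215,90),(103,403,205,150)),((132,312,215,90),(145,297,205,150))]:
    d=f(*p)-f(*q);print(d,np.linalg.norm(d))
E
```

```text
[ 0.17856226 -0.02468621  0.        ] 0.18026061158002946
[ 0.18177989 -0.02432476  0.        ] 0.18340016678430368
```

The top view puts the draw at 180–183 mm, the button is out and the grip is held, so I'm handing it in.

```bash
python3 - <<'E'
from rig import bot
print(bot.get_obs()['finger_gap'],bot.finish_job())
E
```

```text
the job is handed in; nothing more can be done
0.0284259551992372 None
```

The handle is drawn out to the second stop with the button back out, and the gripper is still holding the grip. The job was handed in at about 11 s; it reports no verdict.

**What I did:** I pinched the bar and button together and drew the handle about 140 mm, past the first stop. I then let go, re-gripped the bar about 40 mm to one side of the button, and pulled until the button clicked out.

**Last checks:**
- **Draw:** the top camera puts it at 180–183 mm, and the gripper's own travel gives about 181 mm.
- **Button:** it shows clearly out in the wrist picture.
- **Grip:** the fingers are stopped on the bar at a 28.4 mm gap. The bar is given as 30 mm thick, and the gap read the same in both grasps.
- **Other things:** the carton, tape and bin show no change from the first top view.

**Less certain:**
- **Lock:** my final tug moved the handle only 3 mm at about 5 N. That fits the play at a stop, but 5 N is no more than sliding friction. The lock is therefore judged from the button being out and the measured draw.
- **Tilt:** the tool had tilted about 0.06 rad by the end, which shifts the grasp point by only about 1 mm.

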